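# Find the free tip-up cover of the parts box and push it open

## Robot

A 7-joint arm with a two-finger parallel gripper is mounted at the origin on a cart in front of the work surface, level with it; the furniture and walls round the work are solid. World frame = base frame: x ahead of the robot, y to its left, z up, the work surface at z = 0. Lengths are in m, angles in rad, forces in N, time in s.
With the tool pointing down it reaches from about 0.4 to 0.875 m from the base axis. Payload 6.5 kg.
Tool frame: the origin (TCP) lies at the very end of the fingers, on their centre line; the grasp point (between the pads) lies robot.grip_depth behind it (robot.grip_depth is the distance from the TCP to the grasp point, in m); x points along the fingers, y is the direction in which the jaws open and shut, and the axes are right-handed (so a half turn about x gives the same grasp; the last joint's range is limited). The gripper opens to 85 mm and grips with 20 to 120 N. Pads are 22 mm wide; open, the fingers measure 114 mm over their backs; the gripper's body (76 mm by 85 mm) begins 54 mm behind the grasp point. The pads swing forward as they close: fully open they stand 13 mm farther back than shut.
Start: joints at [1.088, 0.536, -0.004, 1.538, 0.003, 1.067, -0.071], TCP at [0.263, -0.594, 0.231] pointing down, gripper open.
Joint ranges: [-2.7, 2.7], [-0.37, 2.16], [-1.27, 1.26], [0.24, 2.4], [-1.31, 4.45], [0.19, 1.91], [-2.76, 2.76]. Speed limits (rad/s): [2.39, 2.39, 3.14, 3.14, 3.14, 3.14, 3.14].

## Interface

Orientations are given as a unit quaternion [w, x, y, z].
In Python, from cell import robot, optics, job, nets gives the robot as it stands.
- The arm moves only by the tool drive_tool, never from a script. Its arguments are lists of equal length, an entry for each row: "offset": the shift along the world's x, y, z in m, a list of three; "twist": the turn about the world's z in rad; "hand": the opening, from -1 (shut) to 1 (fully open). A call has exactly 5 rows; each row is the pose to reach, as a shift and turn from the pose measured when the call began; what a row does not reach only later rows make up. A row lasts 1/8 s, in which the tool goes at most 62.5 mm and 10.7 degrees, less where a joint would pass 70% of its speed; a pose out of reach is approached as far as the arm can. A call with a gripper value outside its range is refused whole. The fingers move at their own pace and stop on an object; "squeeze" is the grip in N (left out, the last holds). Time passes only in rows, so rows that repeat a pose let the fingers close, or fill a call up. It gives the time, the measured TCP pose, the force and the opening at its end, in the units of the state.
- robot.observe(): the state, without advancing time (a new reading comes with each control period).
- optics.grab_frame(name): name is "side" or "top"; returns a dict with "img" (400x640x3 uint8, blue, green, red), "vfov" (degrees; the focal length in pixels is half the picture's height over the tangent of half this angle, whatever the lens; pixels are square), "cx", "cy" (the principal point, pixels), "dist_coeffs" ([k1, k2, p1, p2, k3] as OpenCV has them; the pictures are not rectified), "extrinsics" (4x4, takes a point from world to camera coordinates). Camera axes: x right, y down, z forward; pixel columns grow to the right and rows downward; lengths in m; the calibration is good to about 2 mm. A picture is of the moment at which its call begins. There is no depth.
- job.hand_in(): hands the job in, once; it reports no verdict.
Trained networks look in the newest picture that a camera, given by its name, has taken for a name from the list of things; names that differ only in an ending like _2 or _b are one class to them, and where a whole thing is asked for, a point or a joint stands for the part that bears it (a point fixed in the world has none). Each returns a list of dicts, best first, with "p" (0 to 1); they miss things now and then, are a little off and sometimes report something else, mostly with a low value. They report only what shows in the picture. A call takes as long as a camera call.
- nets.trace(name, camera): "pixels" (400x640 bool, what is visible of it) and "at" ([column, row] in pixels, amid what is visible of it).
The state is a dict: "time": time; "q": joint angles; "joint_velocities": joint speeds; "joint_efforts": joint torques, N m; "tool_pos": TCP position; "orientation": TCP orientation; "ft_force": force on the tool from outside, world axes, zero at the start; "ft_torque": the same for the moment, N m; "grip_width": opening from 0.0 (shut) to 1.0 (fully open).
Only numpy, scipy, OpenCV 4.12 (cv2) and the standard library are available. Lean on these libraries where they do the work, as an engineer would, in place of code of your own. Each camera call takes 0.05 s, during which the arm holds its last target. There are 200 camera calls.

## Task

Two of the three covers of the grey parts box are chocked from inside and one is free. With closed fingertips, gently press the ribbed far end of each cover until you find the one that rocks and tip its near edge up, then push that raised edge away from you until the cover stands upright. Do not pinch or force any cover, leave the other two shut and the things lying around undisturbed, and finish clear of everything.

Things in the scene. Friction and masses are not known exactly. Their poses are not given: they have to be found in the camera images.
- parts_box: fixed grey box, flat top 75 mm above the bench; flush in it three identical bare-metal covers at y = +76 (left), 0, -76 mm (right). Origin on the bench under their common pivot line, which runs along the box's y axis 72.5 mm up; its x axis points away from the robot (turned 17 to 40 degrees to the left). Faces at x = -91, x = +71, y = +-120 mm. Two covers have a hidden chock under the ribbed end, one is free
- cover_left (a joint): angle of the left cover, rad: 0 shut, 1.57 upright (stop); it grows as the ribbed far end sinks and the plain near part rises. A plate 62 mm wide, 5 mm thick, pivoted like a see-saw at the steel barrels: 75 mm of plain plate before the pivot, 55 mm with five dark ribs behind. Balanced: if free, 1 to 3 N on the ribs turn it and it stays where left; a chocked one gives under 2 mm
- pad_left (a point): middle of the ribbed far end of the left cover, on its upper face, 34 mm behind the pivot line, 75 mm above the bench when shut; moves with the cover. Under a free cover there is space to press it 35 mm down or more; pressing the plain part of a shut cover does nothing
- edge_left (a point): middle of the near edge of the left cover, 75 mm in front of the pivot line (half-way through the 5 mm plate); moves with the cover and swings up and away in an arc of 75 mm radius about the pivot line
- cover_middle (a joint): angle of the middle cover, rad: 0 shut, 1.57 upright (stop); it grows as the ribbed far end sinks and the plain near part rises. A plate 62 mm wide, 5 mm thick, pivoted like a see-saw at the steel barrels: 75 mm of plain plate before the pivot, 55 mm with five dark ribs behind. Balanced: if free, 1 to 3 N on the ribs turn it and it stays where left; a chocked one gives under 2 mm
- pad_middle (a point): middle of the ribbed far end of the middle cover, on its upper face, 34 mm behind the pivot line, 75 mm above the bench when shut; moves with the cover. Under a free cover there is space to press it 35 mm down or more; pressing the plain part of a shut cover does nothing
- edge_middle (a point): middle of the near edge of the middle cover, 75 mm in front of the pivot line (half-way through the 5 mm plate); moves with the cover and swings up and away in an arc of 75 mm radius about the pivot line
- cover_right (a joint): angle of the right cover, rad: 0 shut, 1.57 upright (stop); it grows as the ribbed far end sinks and the plain near part rises. A plate 62 mm wide, 5 mm thick, pivoted like a see-saw at the steel barrels: 75 mm of plain plate before the pivot, 55 mm with five dark ribs behind. Balanced: if free, 1 to 3 N on the ribs turn it and it stays where left; a chocked one gives under 2 mm
- pad_right (a point): middle of the ribbed far end of the right cover, on its upper face, 34 mm behind the pivot line, 75 mm above the bench when shut; moves with the cover. Under a free cover there is space to press it 35 mm down or more; pressing the plain part of a shut cover does nothing
- edge_right (a point): middle of the near edge of the right cover, 75 mm in front of the pivot line (half-way through the 5 mm plate); moves with the cover and swings up and away in an arc of 75 mm radius about the pivot line
- tape_roll: grey roll of cloth tape, 96 mm across, 48 mm high, to the right of the box; a loose bystander, origin at the centre of its underside
- flux_bottle: white bottle with a blue cap, 47 mm across, 84 mm high, to the right of the box; a loose bystander, origin at the centre of its underside
- emery_roll: brown roll of emery tape, 60 mm across, 25 mm high, to the right of the box; a loose bystander, origin at the centre of its underside
- pliers: pliers with blue handles, 166 x 59 x 14 mm, lying far to the right of the box; a loose bystander, origin at the centre of its underside
- hex_nut: steel hexagon nut, 24 x 27 x 13 mm, lying in front of the box; a loose bystander, origin at the centre of its underside

How it is judged:
On the way:
1. the free cover is rocked: it has tipped by more than 0.2 rad (11 degrees) but is not yet open ((value of joint cover_left between 0.2 and 1.2 rad or value of joint cover_middle between 0.2 and 1.2 rad or value of joint cover_right between 0.2 and 1.2 rad)), for 0.2 s.
At the end, for the whole second after the job is handed in: One cover stands open by more than 1.25 rad (72 degrees) and is at rest; the other two are shut (under 0.15 rad) (((value of joint cover_left above 1.25 rad and value of joint each of cover_middle, cover_right below 0.15 rad and velocity of joint cover_left below 0.1 rad/s) or (value of joint cover_middle above 1.25 rad and value of joint each of cover_left, cover_right below 0.15 rad and velocity of joint cover_middle below 0.1 rad/s) or (value of joint cover_right above 1.25 rad and value of joint each of cover_left, cover_middle below 0.15 rad and velocity of joint cover_right below 0.1 rad/s))); the robot touches nothing.
It fails at once if a cover or the box is forced or pinched: over 60 N between the fingers and the box with its covers (contact force between the fingers and parts_box above 60 N).
It fails at once if the tape roll, bottle, emery roll, pliers or nut is moved by more than 25 mm or lifted (distance of any of tape_roll, flux_bottle, emery_roll, pliers, hex_nut from where it was at the start of the episode above 0.025 m).
It also fails if it takes over 40 s, if anything falls off the work surface, if the arm or the gripper's body presses on something with over 40 N, if the wrist force passes 120 N, or if a joint passes its speed limit or range.

## Working session

There is one attempt and no reset: what is moved stays moved. The work goes in short steps, Python scripts to look and compute and a tool call to move; the robot and the scene stay as the last step left them, time stands still between calls to the robot, and variables do not carry over. Pictures are saved under pics/ and viewed, about 8 in all and at most 12, crops included, and the job is handed in when it is done.

Besides the shell and the picture viewer there is one more tool, called after "Call:" as name([rows], argument=value, ...), one row to a line, values as JSON. drive_tool: Moves the arm, as the interface text tells. Its arguments: {"type":"object","properties":{"offset":{"type":"array"},"twist":{"type":"array"},"hand":{"type":"array"},"squeeze":{"type":"number"}},"required":["offset","twist","hand"]}

```bash
mkdir -p pics; cat > h.py <<'E'
import numpy as np, cv2
from cell import robot, optics, job, nets
def cam(f):
    h=f["img"].shape[0]; fl=h/2/np.tan(np.radians(f["vfov"])/2)
    return np.array([[fl,0,f["cx"]],[0,fl,f["cy"]],[0,0,1.]]),np.array(f["dist_coeffs"],float),np.array(f["extrinsics"])
def proj(f,P):
    K,d,E=cam(f); return cv2.projectPoints(np.array(P,float).reshape(-1,3),cv2.Rodrigues(E[:3,:3])[0],E[:3,3],K,d)[0][:,0]
def plane(f,uv,z):
    K,d,E=cam(f); u=cv2.undistortPoints(np.array(uv,float).reshape(-1,1,2),K,d)[:,0]
    R,t=E[:3,:3],E[:3,3]; c=-R.T@t; r=np.c_[u,np.ones(len(u))]@R
    return c+r*((z-c[2])/r[:,2])[:,None]
def st():
    s=robot.observe(); print({k:np.round(s[k],4).tolist() for k in ("time","tool_pos","orientation","ft_force","grip_width")}); return s
E
python3 - <<'E'
from h import *
s=st(); print(robot.grip_depth)
ims=[]
for c in("top","side"):
    f=optics.grab_frame(c); cv2.imwrite(f"pics/{c}0.png",f["img"]); print(c,"campos",-np.array(f["extrinsics"])[:3,:3].T@np.array(f["extrinsics"])[:3,3])
    for n in("parts_box","cover_left","pad_left","pad_middle","edge_left","tape_roll","flux_bottle","emery_roll","pliers","hex_nut"):
        for r in nets.trace(n,c)[:4]:
            if r["p"]>.3: print(n,round(r["p"],2),np.round(r["at"]),plane(f,r["at"],.075 if n[0:3] in("par","cov","pad","edg") else .01)[0].round(3),int(r["pixels"].sum()))
E
```

```text
{'time': 0.0, 'tool_pos': [0.2628, -0.5938, 0.2304], 'orientation': [-0.1457, -0.6916, -0.1469, 0.692], 'ft_force': [-0.6787, 0.4029, 0.0892], 'grip_width': 1.0009}
0.0187
top campos [0.4229302  0.0456558  1.02956628]
parts_box 0.77 [226. 204.] [0.504 0.27  0.075] 7161
parts_box 0.5 [432. 137.] [ 0.664 -0.22   0.075] 468
pad_left 0.88 [192. 220.] [0.468 0.351 0.075] 1475
pad_left 0.61 [222. 206.] [0.499 0.28  0.075] 1400
pad_middle 0.85 [223. 204.] [0.505 0.278 0.075] 1420
pad_middle 0.39 [196. 220.] [0.468 0.342 0.075] 1556
edge_left 0.64 [194. 219.] [0.47  0.346 0.075] 1392
tape_roll 0.95 [380. 136.] [ 0.684 -0.105  0.01 ] 1117
flux_bottle 0.62 [433. 136.] [ 0.683 -0.24   0.01 ] 461
flux_bottle 0.35 [222. 206.] [0.506 0.296 0.01 ] 1456
emery_roll 0.56 [294. 129.] [0.703 0.116 0.01 ] 415
pliers 0.72 [452. 218.] [ 0.471 -0.283  0.01 ] 582
pliers 0.72 [227. 204.] [0.51  0.284 0.01 ] 7261
side campos [0.06712619 0.95571809 0.87030219]
parts_box 0.61 [286. 269.] [0.476 0.331 0.075] 5673
parts_box 0.59 [298. 177.] [ 0.651 -0.032  0.075] 497
cover_left 0.59 [287. 275.] [0.465 0.348 0.075] 1029
pad_left 0.84 [287. 273.] [0.468 0.341 0.075] 968
pad_middle 0.84 [288. 254.] [0.498 0.284 0.075] 884
edge_left 0.83 [285. 278.] [0.463 0.356 0.075] 1006
edge_left 0.66 [295. 178.] [ 0.656 -0.017  0.075] 515
tape_roll 0.61 [299. 178.] [ 0.692 -0.104  0.01 ] 526
flux_bottle 0.78 [314. 154.] [ 0.721 -0.271  0.01 ] 297
flux_bottle 0.58 [371. 173.] [ 0.485 -0.259  0.01 ] 137
emery_roll 0.79 [264. 211.] [0.698 0.105 0.01 ] 319
emery_roll 0.38 [290. 251.] [0.536 0.217 0.01 ] 918
pliers 0.45 [373. 175.] [ 0.473 -0.249  0.01 ] 194
hex_nut 0.62 [361. 256.] [0.352 0.141 0.01 ] 77
```

```bash
python3 - <<'E'
import cv2
a=cv2.imread("pics/top0.png")[100:300,130:330]; cv2.imwrite("pics/c1.png",cv2.resize(a,(800,600)[::-1] and (600,600),interpolation=cv2.INTER_CUBIC))
E
```

```text
(no output)
```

View pics/c1.png

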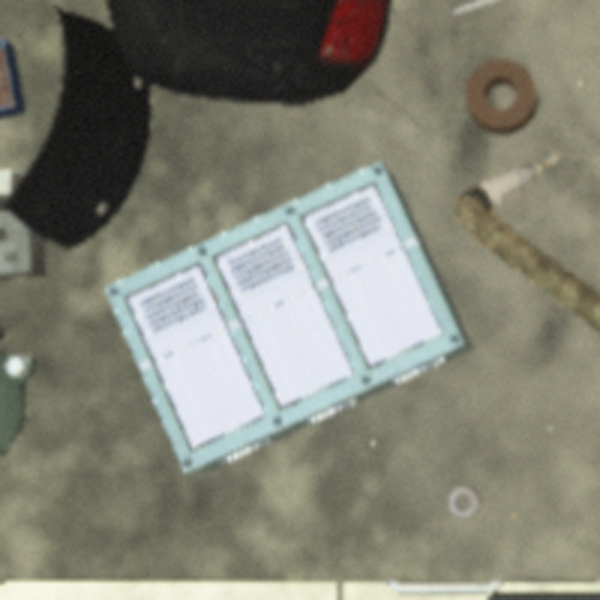

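View pics/side0.png

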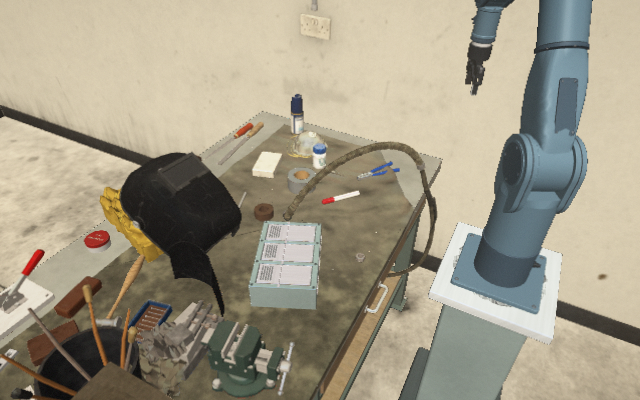

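The top crop shows the box with its three ribbed pads up-left of each plate (full-image corners about (167,197), (257,155), (285,215), (192,257)). The side view shows the helmet near the far-left corner of the box and the nut in front of the box. Next I fit the box pose.

```bash
cat >> h.py <<'E'
def fitbox():
    f=optics.grab_frame("top")
    uv=np.array([(110,290),(380,165),(465,345),(187,470),(130,293),(195,265),(264,415),(192,447),(217,254),(288,225),(354,375),(279,408),(305,214),(375,185),(441,337),(367,370)])/3.+np.array([130,100])-.33
    W=plane(f,uv,.075)[:,:2]
    L=[(71,120),(71,-120),(-91,-120),(-91,120)]
    for y in(76,0,-76): L+=[(55,y+31),(55,y-31),(-75,y-31),(-75,y+31)]
    L=np.array(L)/1000.
    from scipy.optimize import least_squares
    R=lambda a:np.array([[np.cos(a),-np.sin(a)],[np.sin(a),np.cos(a)]])
    r=least_squares(lambda p:(L@R(p[2]).T+p[:2]-W).ravel(),[.5,.28,.5],loss="soft_l1",f_scale=.003)
    return r.x,(r.fun.reshape(-1,2)*1000)
E
python3 - <<'E'
from h import *
p,e=fitbox(); print(p.round(4),np.degrees(p[2])); print(e.round(1).tolist())
a=p[2];R=np.array([[np.cos(a),-np.sin(a)],[np.sin(a),np.cos(a)]])
for n,y in zip("LMR",(.076,0,-.076)): print(n,"pad",(p[:2]+R@[.034,y]).round(4),"edge",(p[:2]+R@[-.075,y]).round(4))
from scipy.spatial.transform import Rotation as Q
s=st();M=Q.from_quat(np.roll(s["orientation"],-1)).as_matrix();print(M.round(2))
f=optics.grab_frame("side");im=f["img"].copy()
L=np.array([(71,120),(71,-120),(-91,-120),(-91,120)]+[(34,y) for y in(76,0,-76)]+[(-75,y) for y in(76,0,-76)])/1000.
uv=proj(f,np.c_[L@R.T+p[:2],np.full(len(L),.075)])
c=cv2.resize(im[190:330,210:360],None,fx=5,fy=4.0,interpolation=cv2.INTER_CUBIC)
for u in uv: cv2.circle(c,(int((u[0]-210)*5),int((u[1]-190)*4)),4,(0,0,255),-1)
cv2.imwrite("pics/s1.png",c)
E
```

```text
[0.5117 0.2786 0.42  ] 24.065184548452347
[[4.2, 4.2], [3.2, -2.3], [-1.1, -0.2], [-2.5, 2.5], [-2.7, 1.8], [0.6, -3.8], [0.3, -0.0], [-0.4, 0.7], [-2.3, 0.7], [0.1, -0.0], [0.3, 0.7], [0.6, -1.1], [-2.9, 0.6], [-0.6, -0.7], [1.8, -0.7], [2.2, -1.9]]
L pad [0.5118 0.3619] edge [0.4123 0.3174]
M pad [0.5428 0.2925] edge [0.4432 0.248 ]
R pad [0.5738 0.2231] edge [0.4742 0.1787]
{'time': 1.15, 'tool_pos': [0.2631, -0.5944, 0.2313], 'orientation': [-0.1463, -0.6918, -0.1463, 0.6918], 'ft_force': [-0.9557, -0.0479, -0.0817], 'grip_width': 0.9972}
[[-0.    0.4  -0.91]
 [-0.   -0.91 -0.4 ]
 [-1.    0.    0.  ]]
```

View pics/s1.png

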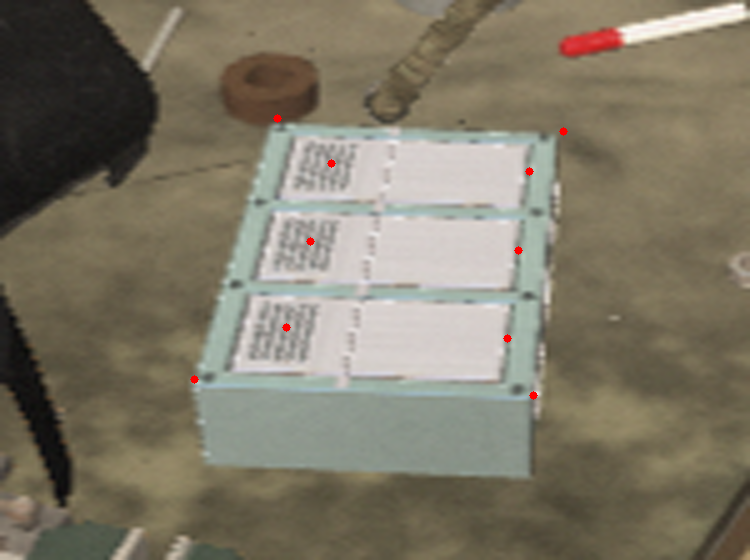

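The overlay fits to about 2 mm, and the jaw axis already runs along the box's y axis, so no twist is needed. I close the fingers and travel high.

Call:
drive_tool([
  [0.0,0.02,0.05],
  [0.02,0.06,0.09],
  [0.04,0.12,0.09],
  [0.06,0.175,0.09],
  [0.08,0.23,0.09],
], twist=[0,0,0,0,0], hand=[-1,-1,-1,-1,-1])

```text
time: 1.82
tool_pos: [0.3437, -0.3625, 0.3216]
orientation: [0.147, 0.692, 0.146, -0.692]
ft_force: [1.7, 0.2, 0.2]
grip_width: 0.003
```

Call:
drive_tool([
  [0.02,0.055,0],
  [0.04,0.11,0],
  [0.06,0.165,0],
  [0.08,0.22,0],
  [0.1,0.275,0],
], twist=[0,0,0,0,0], hand=[-1,-1,-1,-1,-1])

```text
time: 2.45
tool_pos: [0.4442, -0.0858, 0.322]
orientation: [0.147, 0.692, 0.146, -0.691]
ft_force: [1.0, 0.1, -1.0]
grip_width: 0.002
```

Call:
drive_tool([
  [0.025,0.055,0],
  [0.05,0.11,0],
  [0.075,0.165,0],
  [0.1,0.22,-0.01],
  [0.12,0.27,-0.03],
], twist=[0,0,0,0,0], hand=[-1,-1,-1,-1,-1])

```text
time: 3.08
tool_pos: [0.5656, 0.1864, 0.2925]
orientation: [0.147, 0.693, 0.146, -0.69]
ft_force: [0.3, -1.2, 0.6]
grip_width: 0.002
```

Call:
drive_tool([
  [0.013,0.04,-0.04],
  [0.013,0.04,-0.09],
  [0.013,0.04,-0.14],
  [0.013,0.04,-0.17],
  [0.013,0.04,-0.19],
], twist=[0,0,0,0,0], hand=[-1,-1,-1,-1,-1])

```text
time: 3.7
tool_pos: [0.5781, 0.226, 0.1009]
orientation: [0.147, 0.693, 0.146, -0.691]
ft_force: [-0.3, 0.4, -0.7]
grip_width: 0.0
```

```bash
python3 - <<'E'
from h import *
f=optics.grab_frame("side");im=f["img"][130:310,190:390]
g=optics.grab_frame("top")["img"][110:290,150:330]
cv2.imwrite("pics/s2.png",np.hstack([cv2.resize(im,(400,360),interpolation=2),cv2.resize(g,(360,360),interpolation=2)]))
E
```

```text
(no output)
```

View pics/s2.png

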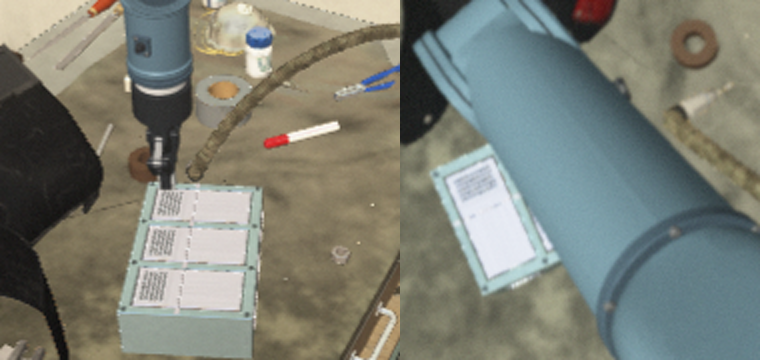

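Call:
drive_tool([
  [0,0,-0.01],
  [0,0,-0.018],
  [0,0,-0.022],
  [0,0,-0.024],
  [0,0,-0.025],
], twist=[0,0,0,0,0], hand=[-1,-1,-1,-1,-1])

```text
time: 4.42
tool_pos: [0.5777, 0.2259, 0.0758]
orientation: [0.147, 0.692, 0.146, -0.691]
ft_force: [-0.1, 0.1, -0.1]
grip_width: 0.001
```

The side view (fingertip at about (165,185) in the crop) shows the closed fingers over the right cover's ribbed end. I press gently.

Call:
drive_tool([
  [0,0,-0.001],
  [0,0,-0.002],
  [0,0,-0.003],
  [0,0,-0.003],
  [0,0,-0.003],
], twist=[0,0,0,0,0], hand=[-1,-1,-1,-1,-1])

```text
time: 5.05
tool_pos: [0.5779, 0.2259, 0.0741]
orientation: [0.147, 0.692, 0.145, -0.691]
ft_force: [-3.2, -1.3, 9.2]
grip_width: -0.001
```

Call:
drive_tool([
  [0,0,-0.001],
  [0,0,-0.002],
  [0,0,-0.003],
  [0,0,-0.003],
  [0,0,-0.003],
], twist=[0,0,0,0,0], hand=[-1,-1,-1,-1,-1])

```text
time: 5.68
tool_pos: [0.578, 0.226, 0.0739]
orientation: [0.147, 0.693, 0.145, -0.691]
ft_force: [-8.1, -4.0, 24.7]
grip_width: -0.001
```

The right cover is chocked (24.7 N with no travel). I try the middle one.

Call:
drive_tool([
  [0,0,0.025],
  [-0.016,0.034,0.025],
  [-0.032,0.068,0.025],
  [-0.032,0.068,0.012],
  [-0.032,0.068,0.003],
], twist=[0,0,0,0,0], hand=[-1,-1,-1,-1,-1])

```text
time: 6.3
tool_pos: [0.546, 0.2931, 0.076]
orientation: [0.148, 0.692, 0.144, -0.691]
ft_force: [0.4, -0.1, -0.1]
grip_width: -0.003
```

Call:
drive_tool([
  [0,0,-0.001],
  [0,0,-0.003],
  [0,0,-0.004],
  [0,0,-0.005],
  [0,0,-0.005],
], twist=[0,0,0,0,0], hand=[-1,-1,-1,-1,-1])

```text
time: 6.92
tool_pos: [0.5463, 0.293, 0.0711]
orientation: [0.147, 0.693, 0.144, -0.691]
ft_force: [0.9, 0.7, -0.4]
grip_width: -0.003
```

The middle cover gave 4 mm with almost no force, so it should be the free one. I press deeper to tip it.

Call:
drive_tool([
  [0,0,-0.005],
  [0,0,-0.011],
  [0,0,-0.017],
  [0,0,-0.023],
  [0,0,-0.025],
], twist=[0,0,0,0,0], hand=[-1,-1,-1,-1,-1])

```text
time: 7.55
tool_pos: [0.5461, 0.293, 0.0455]
orientation: [0.148, 0.692, 0.144, -0.691]
ft_force: [-0.7, 0.7, -0.1]
grip_width: -0.002
```

```bash
python3 - <<'E'
from h import *
st()
f=optics.grab_frame("side");im=f["img"][150:310,190:390]
cv2.imwrite("pics/s3.png",cv2.resize(im,(700,560),interpolation=2))
E
```

```text
{'time': 7.55, 'tool_pos': [0.5461, 0.293, 0.0455], 'orientation': [0.1475, 0.6924, 0.1444, -0.6914], 'ft_force': [-0.7153, 0.729, -0.0794], 'grip_width': -0.0017}
```

View pics/s3.png

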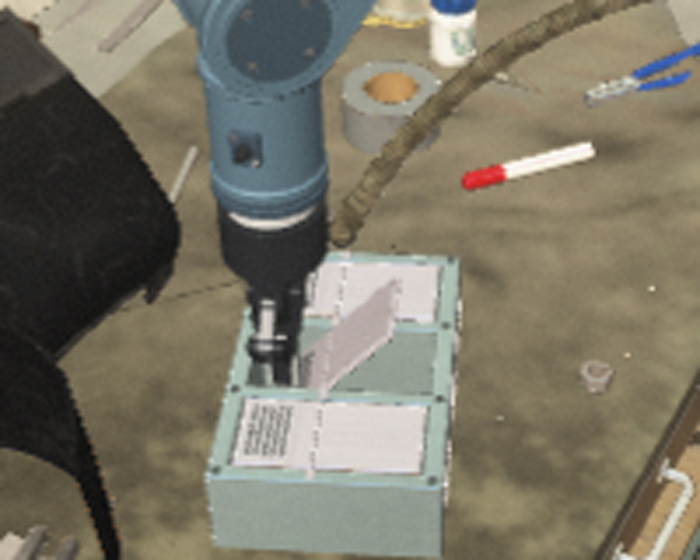

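The middle cover has tipped to about 45° (raised edge at (395,280) in the crop). I lift straight up, pass over it, and come down in front of the edge.

Call:
drive_tool([
  [0,0,0.03],
  [0,0,0.08],
  [0,0,0.14],
  [-0.04,-0.018,0.15],
  [-0.085,-0.038,0.15],
], twist=[0,0,0,0,0], hand=[-1,-1,-1,-1,-1])

```text
time: 8.22
tool_pos: [0.461, 0.2552, 0.1968]
orientation: [0.147, 0.693, 0.145, -0.69]
ft_force: [-0.6, 0.8, -0.8]
grip_width: 0.004
```

Call:
drive_tool([
  [-0.037,-0.016,0],
  [-0.04,-0.018,-0.02],
  [-0.04,-0.018,-0.06],
  [-0.04,-0.018,-0.085],
  [-0.04,-0.018,-0.085],
], twist=[0,0,0,0,0], hand=[-1,-1,-1,-1,-1])

```text
time: 8.85
tool_pos: [0.4197, 0.2365, 0.1105]
orientation: [0.148, 0.692, 0.144, -0.692]
ft_force: [-0.3, 0.3, 0.3]
grip_width: -0.0
```

```bash
python3 - <<'E'
from h import *
st()
f=optics.grab_frame("side");im=f["img"][150:310,190:390]
cv2.imwrite("pics/s4.png",cv2.resize(im,(700,560),interpolation=2))
E
```

```text
{'time': 8.85, 'tool_pos': [0.4197, 0.2365, 0.1105], 'orientation': [0.1475, 0.6922, 0.1444, -0.6916], 'ft_force': [-0.2518, 0.2786, 0.2837], 'grip_width': -0.0001}
```

View pics/s4.png

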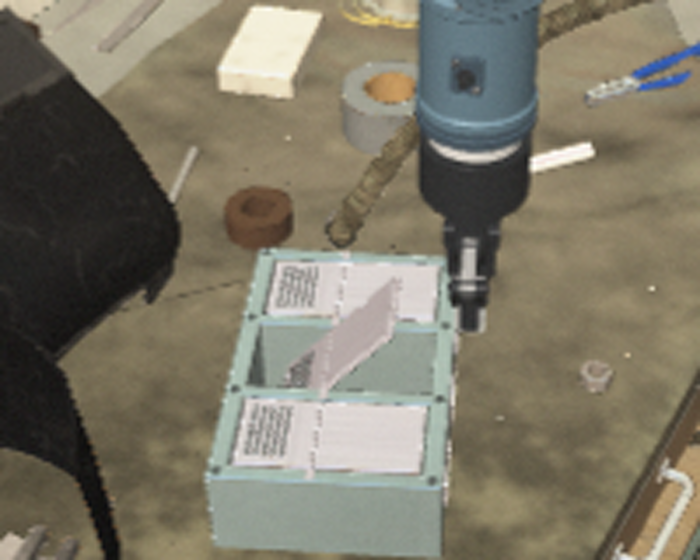

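The cover is still tipped and the fingers stand in front of its edge. I push away from the robot along the box's x axis.

Call:
drive_tool([
  [0.015,0.007,0],
  [0.027,0.012,0],
  [0.037,0.016,0],
  [0.046,0.02,0],
  [0.054,0.024,0],
], twist=[0,0,0,0,0], hand=[-1,-1,-1,-1,-1])

```text
time: 9.52
tool_pos: [0.475, 0.2613, 0.1117]
orientation: [0.147, 0.693, 0.145, -0.691]
ft_force: [-0.8, -0.8, 0.6]
grip_width: 0.007
```

Call:
drive_tool([
  [0.005,0.002,0],
  [0.009,0.004,0],
  [0.012,0.0055,0],
  [0.015,0.0065,0],
  [0.017,0.0075,0],
], twist=[0,0,0,0,0], hand=[-1,-1,-1,-1,-1])

```text
time: 10.15
tool_pos: [0.4921, 0.2688, 0.1117]
orientation: [0.147, 0.693, 0.145, -0.691]
ft_force: [0.1, -1.0, 0.7]
grip_width: 0.002
```

Call:
drive_tool([
  [0.001,0.0005,0],
  [0.002,0.001,0],
  [0.003,0.0015,0],
  [0.004,0.002,0],
  [0.004,0.002,0],
], twist=[0,0,0,0,0], hand=[-1,-1,-1,-1,-1])

```text
time: 10.78
tool_pos: [0.4963, 0.2708, 0.1117]
orientation: [0.147, 0.693, 0.145, -0.691]
ft_force: [0.1, 1.1, 0.7]
grip_width: -0.004
```

Still no stop force. I back off toward the robot, clear and rise, then look.

Call:
drive_tool([
  [-0.02,-0.009,0],
  [-0.055,-0.024,0],
  [-0.09,-0.04,0.01],
  [-0.1,-0.045,0.07],
  [-0.1,-0.045,0.12],
], twist=[0,0,0,0,0], hand=[-1,-1,-1,-1,-1])

```text
time: 11.4
tool_pos: [0.3952, 0.2255, 0.2333]
orientation: [0.148, 0.693, 0.145, -0.691]
ft_force: [1.6, -0.3, -0.6]
grip_width: -0.001
```

```bash
python3 - <<'E'
from h import *
st()
f=optics.grab_frame("side");im=f["img"][150:310,190:390]
p=np.array([.5117,.2786]);a=.42;ex=np.array([np.cos(a),np.sin(a)]);ey=np.array([-ex[1],ex[0]])
for th in(1.25,1.4,1.57):
    q=p-.075*np.cos(th)*ex; print(th,[proj(f,[*(q+y*ey),.0725+.075*np.sin(th)])[0].round(1).tolist() for y in(.031,-.031)])
c=cv2.resize(im,(800,640),interpolation=2)
for th,col in((1.25,(0,0,255)),(1.57,(0,255,0))):
    q=p-.075*np.cos(th)*ex
    for y in(.031,-.031):
        u=proj(f,[*(q+y*ey),.0725+.075*np.sin(th)])[0]; cv2.circle(c,(int((u[0]-189.5)*4),int((u[1]-149.5)*4)),3,col,-1)
cv2.imwrite("pics/s5.png",c[40:640])
E
```

```text
{'time': 11.4, 'tool_pos': [0.3952, 0.2255, 0.2333], 'orientation': [0.1476, 0.6928, 0.1447, -0.6909], 'ft_force': [1.5659, -0.2962, -0.6354], 'grip_width': -0.0008}
1.25 [[292.1, 240.3], [294.9, 223.7]]
1.4 [[287.6, 239.3], [290.6, 222.7]]
1.57 [[282.4, 238.6], [285.7, 222.1]]
```

View pics/s5.png

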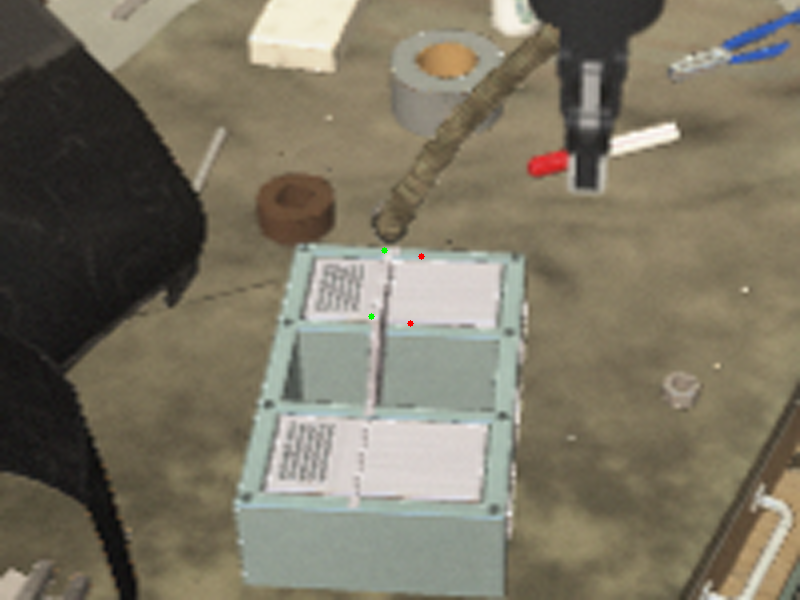

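The middle cover's edge, at (390,250) to (375,315), lies on the predicted upright marks. The other two covers are shut, the nut and rolls look undisturbed, and the gripper is clear.

```bash
python3 -c "
from h import *
st(); print(job.hand_in())"
```

```text
{'time': 11.45, 'tool_pos': [0.3985, 0.228, 0.2393], 'orientation': [0.1467, 0.6961, 0.1457, -0.6875], 'ft_force': [2.5802, 2.6981, 4.8291], 'grip_width': 0.0014}
the job is handed in; nothing more can be done
None
```

The middle cover was the free one. It now stands upright, and I handed the job in at 11.45 s of the 40 s allowed.

- **Right cover:** it is chocked. It held 24.7 N with almost no travel, so I left it alone.
- **Middle cover:** it gave way with almost no force. I pressed its ribbed end down until it tipped to about 45°, then pushed its raised edge away with closed fingertips to upright.
- **Left cover:** I never pressed it, because the free one was already found.

The highest force I read while pressing was about 26 N in total, against the 60 N limit. I only read the force at the end of each move.

**Last checks:** in the last picture, at 11.40 s, the raised edge lies within a pixel or two of the predicted upright position, so about 1.5 rad. The other two covers are shut, the gripper is clear, and the tape roll, emery roll and nut look undisturbed. Only part of the bottle and pliers was in view, and I measured none of the loose items' positions again.

**One disagreement:** the reading just before hand-in showed about 6 N at the wrist, up from under 2 N, and the tool had shifted about 7 mm, mostly upward. Nothing in the last picture was near the gripper. I take it to be the arm settling after its retreat, but I did not confirm that.

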